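# Put the guest's things back in their places on the hotel desk

## Task

Get the desk ready for the next guest: stand each coffee cup upright in the middle of the saucer of its own colour, stand the drinking glass upright on the middle of the black leather coaster, and lay the remote control flat, keys up, in its walnut rest. Pick things up and set them down gently: drop nothing, tip nothing over, and leave the alarm clock and the hand-cream pot where they stand.

Things in the scene. Friction and masses are not known exactly. Their poses are not given: they have to be found in the camera images.
- cup_blue: Blue glazed stoneware coffee cup, loose, about 0.2 kg, standing upright: 62 mm high, outside diameter 46 mm at the foot, 60 mm at 14 mm height, 63 mm at the rim, hollow, wall 4 mm. One D-shaped handle on its +y side, reaching 56 mm from the axis, between 16 and 54 mm height; so across its own x axis the bare body (62 mm) is free to grip. Origin: centre of the underside, z up the axis.
- cup_white: White glazed stoneware coffee cup, loose, about 0.2 kg, standing upright: 62 mm high, outside diameter 46 mm at the foot, 60 mm at 14 mm height, 63 mm at the rim, hollow, wall 4 mm. One D-shaped handle on its +y side, reaching 56 mm from the axis, between 16 and 54 mm height; so across its own x axis the bare body (62 mm) is free to grip. Origin: centre of the underside, z up the axis.
- tumbler: Amber drinking glass, loose, about 0.22 kg, standing upright: plain round tumbler without handle, 85 mm high, outside diameter 56 mm at the foot widening evenly to 62 mm at the rim, hollow, wall 3 mm, base 9 mm thick. Origin: centre of the underside, z up the axis.
- remote: Black television remote control, loose, about 0.12 kg, lying flat with its grey keys up: 150 mm long (own x; the red key is near the +x end), 42 mm wide (own y), 20 mm thick. Origin: centre of the underside, z up.
- saucer_blue: Blue glazed saucer, fixed to the desk, diameter 116 mm, rim 14 mm high. Origin: centre of the underside on the desk, z up. A flat well of about 64 mm diameter in the middle, its floor 5 mm above the origin, takes the 46 mm foot of a cup; from there the inside slopes up to the rim.
- saucer_white: White glazed saucer, fixed to the desk, diameter 116 mm, rim 14 mm high. Origin: centre of the underside on the desk, z up. A flat well of about 64 mm diameter in the middle, its floor 5 mm above the origin, takes the 46 mm foot of a cup; from there the inside slopes up to the rim.
- coaster: Black square leather coaster with a light stitched border, fixed to the desk, 95 x 95 mm, 5 mm thick. Origin: centre of the underside on the desk, z up, top face 5 mm above the origin.
- remote_rest: Dark walnut rest (shallow tray) for the remote control, with a grey felt floor, fixed to the desk: outside 178 mm along its own x, 66 mm along its own y. Origin: centre of the underside on the desk, z up. The floor is 5 mm above the origin, 170 x 58 mm inside, walled all round to 11 mm above the origin (wall 4 mm thick) except for an 82 mm wide finger gap, down to the floor, half way along each long side.
- cream_pot: Bystander, loose: small round white hand-cream pot with a green lid, diameter 46 mm, 39 mm high. Origin: centre of the underside.
- alarm_clock: Bystander, loose: small red alarm clock with white dials, 36 mm (own x) x 62 mm (own y), 71 mm high. Origin: centre of the underside.
Mind the look-alikes: they are no part of the job. What is meant by the tumbler is not turquoise, and is the smaller of those in its own colour.

How it is judged:
At the end, for the whole second after the job is handed in: Upright, released, at rest on the floor of its place: each cup within 12 mm of the centre of the saucer of its colour, the glass within 15 mm of the coaster's; the remote flat, keys up, within 15 mm and 0.2 rad of its rest, either way round; pot and clock within 30 mm of where they were (horizontal distance between cup_blue and saucer_blue below 0.012 m and z of cup_blue in the frame of saucer_blue between 0.002 and 0.008 m and angle between each of cup_blue, cup_white, tumbler, remote's own z axis and vertical below 0.09 rad and linear speed of each of cup_blue, cup_white, tumbler, remote below 0.02 m/s and angular speed of each of cup_blue, cup_white, tumbler, remote below 0.2 rad/s and horizontal distance between cup_white and saucer_white below 0.012 m and z of cup_white in the frame of saucer_white between 0.002 and 0.008 m and horizontal distance between tumbler and coaster below 0.015 m and z of tumbler in the frame of coaster between 0.002 and 0.008 m and horizontal distance between remote and remote_rest below 0.015 m and z of remote in the frame of remote_rest between 0.002 and 0.008 m and angle between the x axis of remote and the x axis of remote_rest, either way round below 0.2 rad and distance of each of cream_pot, alarm_clock from where it was at the start of the episode below 0.03 m and angle between each of cream_pot, alarm_clock's own z axis and vertical below 0.2 rad); the robot touches nothing.
It fails at once if a cup or the glass is tipped more than about 45 degrees (angle between any of cup_blue, cup_white, tumbler's own z axis and vertical above 0.8 rad).
It fails at once if a cup, the glass or the remote control is dropped or knocked (moves faster than 0.7 m/s while not in the fingers) ((linear speed of cup_blue above 0.7 m/s and contact force between the fingers and cup_blue below 0.05 N) or (linear speed of cup_white above 0.7 m/s and contact force between the fingers and cup_white below 0.05 N) or (linear speed of tumbler above 0.7 m/s and contact force between the fingers and tumbler below 0.05 N) or (linear speed of remote above 0.7 m/s and contact force between the fingers and remote below 0.05 N)).
It fails at once if the cream pot is pushed more than 30 mm or knocked over (distance of cream_pot from where it was at the start of the episode above 0.03 m or angle between cream_pot's own z axis and vertical above 0.5 rad).
It fails at once if the alarm clock is pushed more than 30 mm or knocked over (distance of alarm_clock from where it was at the start of the episode above 0.03 m or angle between alarm_clock's own z axis and vertical above 0.5 rad).
It also fails if it takes over 125 s, if anything falls off the work surface, if the arm or the gripper's body presses on something with over 40 N, if the wrist force passes 120 N, or if a joint passes its speed limit or range.

## Robot

A 6-joint arm with a two-finger parallel gripper is mounted at the origin on the work surface. World frame = base frame: x ahead of the robot, y to its left, z up, the work surface at z = 0. Lengths are in m, angles in rad, forces in N, time in s.
With the tool pointing down it reaches from about 0.275 to 0.85 m from the base axis. Payload 5.2 kg.
Tool frame: the origin (TCP) lies midway between the tips of the shut fingers; the grasp point (between the pads) lies 19 mm behind it (bot.grasp_offset is the distance from the TCP to the grasp point, in m); z points along the fingers, y is the line along which they close (so a half turn about z gives the same grasp; the last joint's range is limited). The gripper opens to 85 mm and grips with 20 to 120 N. Pads are 22 mm wide; open, the fingers measure 114 mm over their backs; the gripper's body (76 mm by 85 mm) begins 54 mm behind the grasp point. The pads swing forward as they close: fully open they stand 13 mm farther back than shut.
Start: joints at [-1.461, 0.259, 1.535, -0, 1.348, -0.203], TCP at [0.169, -0.523, 0.231] pointing down, gripper open.
Joint ranges: [-3.14, 3.14], [-0.91, 2.08], [0.19, 2.58], [-1.22, 4.36], [0.22, 2.71], [-3.12, 3.12]. Speed limits (rad/s): [2.57, 2.57, 3.14, 3.14, 3.14, 3.14].

## Interface

Orientations are given as a unit quaternion [w, x, y, z].
In Python, from rig import bot, solver, cams gives the robot as it stands. The module is installed in compiled form; this text tells all that it offers. Calls block until the motion is done:
- bot.move_ptp(position, orientation): joint-space move of the TCP to a pose.
- bot.move_straight(position, frame=None, speed=0.15): straight line of the TCP; frame=None keeps the orientation; speed is the mean speed in m/s.
- bot.move_j(angles): joint-space move.
- bot.command_gripper(opening, force=None): finger opening in m; force is the grip in N (None keeps the last); returns when the fingers have stopped.
- bot.hold(seconds).
- solver.solve_ik(position, orientation): joint angles nearest the present ones, or None.
- bot.sense(): the state.
- cams.read_camera(name): name is "side" or "top"; returns (picture, depth): 420x560x3 uint8, red, green, blue; 420x560 float32, m along the optical axis (not along the pixel's ray), 0 where there is no reading.
- cams.calibration(name): a dict with "fov_y" (degrees; the focal length in pixels is half the picture's height over the tangent of half this angle, whatever the lens; pixels are square), "cx", "cy" (the principal point, pixels), "world_to_cam" (4x4, takes a point from world to camera coordinates). Camera axes: x right, y up, looking along -z (the intrinsics and any distortion apply to the point x, -y, -z); pixel columns grow to the right and rows downward; lengths in m; the calibration is good to about 2 mm. A picture is of the moment at which its call begins. calibration takes no time and is no camera call.
A pose or a line that the arm cannot do raises bot.IKError and nothing moves.
- bot.hand_in(): hands the job in; it is judged then, once.
The state is a dict: "clock": time; "joints": joint angles; "qvel": joint speeds; "effort": joint torques, N m; "eef_pos": TCP position; "eef_rot": TCP orientation; "ft_force": force on the tool from outside, world axes, zero at the start; "ft_torque": the same for the moment, N m; "grip_width": finger opening in m; "grip_force": force on a finger pad.
Only numpy, scipy, OpenCV 4.12 (cv2) and the standard library are available. Lean on these libraries where they do the work, as an engineer would, in place of code of your own. Each camera call takes 0.05 s, during which the arm holds its last target. There are 200 camera calls.

## Working session

There is one attempt and no reset: what is moved stays moved. The work goes in short steps, each a Python script; the robot and the scene stay as the last script left them, time stands still between calls to the robot, and variables do not carry over. Pictures are saved under pics/ and viewed, at most 14 in all, crops included, and the job is handed in when it is done.

```bash
mkdir -p pics; python3 - <<'E'
from rig import bot, solver, cams
import cv2, numpy as np
for n in ("top","side"):
    im,d=cams.read_camera(n); np.savez(f"{n}0.npz",im=im,d=d)
    cv2.imwrite(f"pics/{n}0.png",im[:,:,::-1])
    c=cams.calibration(n); print(n,{k:(v if k!="world_to_cam" else np.round(v,3).tolist()) for k,v in c.items()}, (d==0).mean())
E
```

```text
top {'fov_y': 44.748181157260504, 'cx': 284.70981886439967, 'cy': 209.3653475773062, 'world_to_cam': [[0.017, -0.999, 0.028, -0.075], [0.998, 0.018, 0.061, -0.532], [-0.061, 0.027, 0.998, -1.256], [0.0, 0.0, 0.0, 1.0]]} 0.004243197278911565
side {'fov_y': 54.6875918084349, 'cx': 273.6802949345737, 'cy': 209.55952675390913, 'world_to_cam': [[-0.999, -0.028, -0.02, 0.523], [-0.003, -0.536, 0.844, -0.057], [-0.034, 0.844, 0.536, -0.958], [0.0, 0.0, 0.0, 1.0]]} 0.003975340136054422
```

View pics/top0.png

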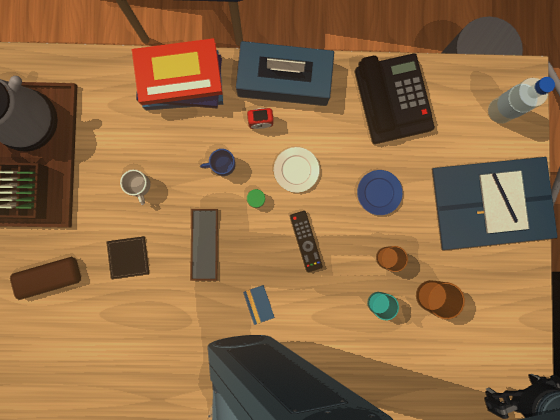

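View pics/side0.png

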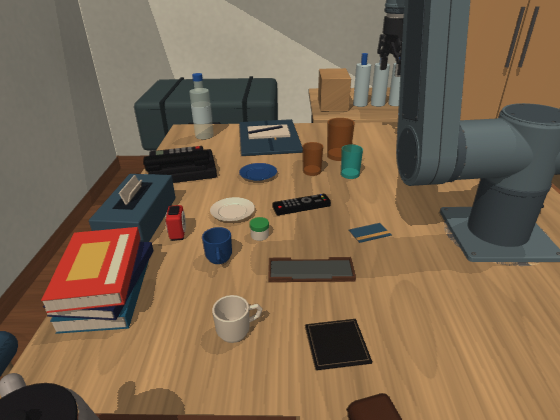

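Candidates for the tumbler in the top picture are small amber (391,258), large amber (437,297) and turquoise (383,305). I choose (391,258). The phone (395,98) and brown case (45,278) are not the remote, which is at (306,242). The coaster is at (128,258); the card at (260,304) is not it. Cups: blue (221,162) and white (134,183). Saucers: white (297,170) and blue (380,192). Rest (205,244), pot (256,198), clock (260,118).

```bash
cat > h.py <<'E'
import numpy as np, cv2
from rig import bot, solver, cams
def ray(n,uv,z):
    c=cams.calibration(n); f=210/np.tan(np.radians(c["fov_y"])/2); T=np.linalg.inv(np.array(c["world_to_cam"]))
    uv=np.atleast_2d(uv).astype(float)
    d=np.c_[(uv[:,0]-c["cx"])/f,-(uv[:,1]-c["cy"])/f,-np.ones(len(uv))]@T[:3,:3].T
    o=T[:3,3]; return o+d*((z-o[2])/d[:,2])[:,None]
def cloud(n,d):
    c=cams.calibration(n); f=210/np.tan(np.radians(c["fov_y"])/2); T=np.linalg.inv(np.array(c["world_to_cam"]))
    v,u=np.mgrid[:420,:560]
    P=np.stack([(u-c["cx"])/f*d,-(v-c["cy"])/f*d,-d],-1)
    return P@T[:3,:3].T+T[:3,3]
def near(n,uv,r):
    v,u=np.mgrid[:420,:560]; return np.hypot(u-uv[0],v-uv[1])<r
def circ(n,m,z):
    """centre, radius of the outline of the biggest blob of mask m, cast on plane z"""
    k=max(cv2.findContours(m.astype(np.uint8),cv2.RETR_EXTERNAL,cv2.CHAIN_APPROX_NONE)[0],key=cv2.contourArea)[:,0]
    p=ray(n,k,z)[:,:2]; A=np.c_[2*p,np.ones(len(p))]; s=np.linalg.lstsq(A,(p**2).sum(1),rcond=None)[0]
    r=np.sqrt(s[2]+s[:2]@s[:2]); return s[:2],r,np.std(np.hypot(*(p-s[:2]).T)-r)
def rect(n,m,z):
    k=max(cv2.findContours(m.astype(np.uint8),cv2.RETR_EXTERNAL,cv2.CHAIN_APPROX_NONE)[0],key=cv2.contourArea)[:,0]
    p=ray(n,k,z)[:,:2]; (c,s,a)=cv2.minAreaRect((p*1000).astype(np.float32))
    if s[0]<s[1]: s=s[::-1]; a+=90
    return np.array(c)/1000,s,(np.radians(a)+np.pi/2)%np.pi-np.pi/2
E
cat > meas.py <<'E'
from h import *
z=np.load("top0.npz"); im,d=z["im"],z["d"]; P=cloud("top",d); Z=P[...,2]
R,G,B=[im[...,i].astype(int) for i in range(3)]
print("desk z noise",np.mean(Z[320:335,120:200]),np.std(Z[320:335,120:200]), "right",np.mean(Z[330:350,480:540]),"up",np.mean(Z[150:180,170:190]))
np.set_printoptions(precision=4,suppress=True)
for nm,uv,h,lo in (("cup_blue",(222,161),.062,.057),("cup_white",(134,182),.062,.057),("tumbler",(391,257),.085,.079),("big",(434,296),.1,.079),("turq",(380,304),.085,.079),("pot",(256,198),.039,.033)):
    m=near("top",uv,30)&(Z>lo); print(nm,*circ("top",m,h),"n",m.sum(),"zmax",np.percentile(Z[near("top",uv,25)],99))
    if "cup" in nm:
        c=circ("top",m,h)[0]; q=near("top",uv,40)&(Z>.02)&(Z<.058)&(np.hypot(P[...,0]-c[0],P[...,1]-c[1])>.038)&(np.hypot(P[...,0]-c[0],P[...,1]-c[1])<.06)
        e=P[q][:,:2]-c; t=e.mean(0); print("  handle n",q.sum(),"dir",np.degrees(np.arctan2(t[1],t[0])),"reach",np.hypot(*e.T).max())
for nm,uv in (("saucer_white",(297,170)),("saucer_blue",(380,192))):
    m=near("top",uv,38)&((B>R+15) if "blue" in nm else (B>120)&(R-B<60)); 
    print(nm,*circ("top",m,.013),m.sum(),"zfloor",np.median(Z[near("top",uv,10)]))
print("coaster",*rect("top",near("top",(128,258),34)&(R<85)&(R-B<40)&(Z<.02),.005))
print("rest",*rect("top",near("top",(205,244),55)&(R<125)&(Z>.003),.011),"floor",np.median(Z[near("top",(205,244),8)]))
print("remote",*rect("top",near("top",(306,242),45)&(Z>.012),.018))
print("clock",*rect("top",near("top",(261,118),20)&(Z>.06),.071))
E
python3 meas.py
```

```text
desk z noise 0.0053576946223575115 0.08295665899663708 right 0.004362142467029471 up 0.0021908716135006496
cup_blue [0.6444 0.0908] 0.030281534447737974 0.0007328063094579233 n 154 zmax 0.06561800850483718
  handle n 30 dir 101.69336962302246 reach 0.05540795662710376
cup_white [0.5888 0.3001] 0.03050292834137414 0.0008996463389500314 n 175 zmax 0.06565221301417451
  handle n 35 dir -158.49428221805357 reach 0.05463058699634423
tumbler [ 0.4176 -0.3246] 0.029916467181988222 0.0006837270062856805 n 139 zmax 0.08830102883901514
big [ 0.3245 -0.4369] 0.04414749403411174 0.0019668422042774907 n 556 zmax 0.11850375358819731
turq [ 0.3047 -0.3036] 0.02984270172492797 0.0007468838625726617 n 134 zmax 0.08807188909292563
pot [0.5585 0.0071] 0.021702449756675138 0.0006888884352396933 n 287 zmax 0.043288155494716374
saucer_white [ 0.6352 -0.0929] 0.0560466001208496 0.0006877493642167777 1604 zfloor 0.0047486641224316894
saucer_blue [ 0.5819 -0.3042] 0.055472516677814124 0.0007191959263542687 1569 zfloor 0.005061909652569474
coaster [0.4081 0.3219] (93.40376281738281, 93.02594757080078) -1.4192712991352554
rest [0.443 0.132] (176.30506896972656, 69.9147720336914) 0.013056680916628816 floor 0.005221733159533004
remote [ 0.4557 -0.1189] (149.39739990234375, 42.794437408447266) 0.30094485976708785
clock [ 0.7552 -0.    ] (61.45553970336914, 37.3172492980957) -1.4039306090842878
```

```bash
python3 -c "
import cv2,numpy as np
a=cv2.imread('pics/top0.png'); cv2.imwrite('pics/crop1.png',cv2.resize(a[90:340,90:470],None,fx=2.1,fy=2.1,interpolation=cv2.INTER_CUBIC))"
```

```text
(no output)
```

View pics/crop1.png

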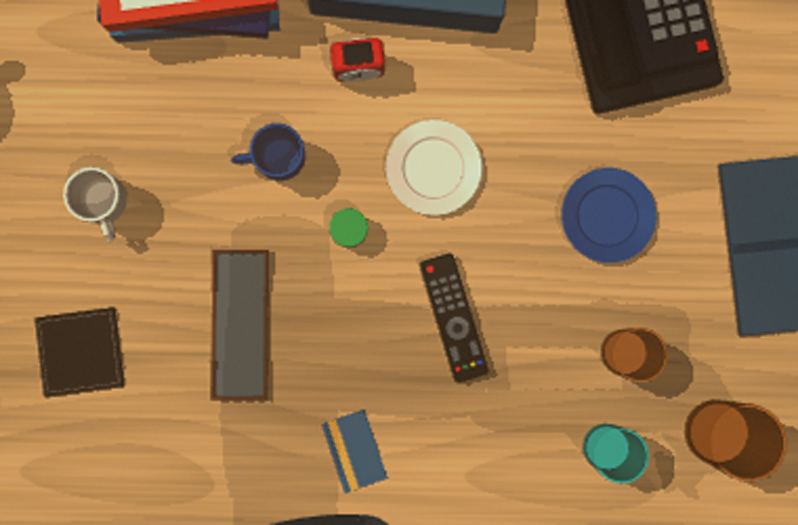

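The crop confirms the choice: the smaller amber tumbler is at crop (632,354), with turquoise (615,452) and the large amber (735,438) left alone. Measured sizes match the description: 116 mm saucers, 93 mm coaster, 149x43 mm remote. Next I cross-check the tumbler in the side view, then move it.

```bash
cat >> h.py <<'E'
from scipy.spatial.transform import Rotation as Ro
def quat(a):
    y=np.array([np.cos(a),np.sin(a),0]); z=np.array([0,0,-1.]); M=np.c_[np.cross(y,z),y,z]
    q=Ro.from_matrix(M).as_quat(); return [q[3],q[0],q[1],q[2]]
def choose(a,*pts):
    """a or a+pi, whichever keeps the last joint nearest its middle at all points"""
    best=None
    for b in (a,a+np.pi):
        js=[solver.solve_ik(list(p),quat(b)) for p in pts]
        if any(j is None for j in js): continue
        w=max(abs(j[5]) for j in js)
        if best is None or w<best[0]: best=(w,b)
    print("j6",best[0]); return best[1]
def pick_place(src,a,zg,dst,a2,zrise=.005,force=40,H=.21,pre=.085,rel=.085):
    b=choose(a,(*src,H),(*src,zg)); b2=choose(a2,(*dst,H),(*dst,zg+zrise)) if a2 is not None else b
    bot.command_gripper(pre); bot.move_ptp([*src,H],quat(b))
    bot.move_straight([*src,zg+.03],speed=.2); bot.move_straight([*src,zg],speed=.06)
    s0=bot.sense(); bot.command_gripper(.0 if pre>.07 else .03,force); s=bot.sense()
    print("t",s["clock"],"descend f",np.round(s0["ft_force"],1),"width",s["grip_width"],"force",s["grip_force"])
    bot.move_straight([*src,zg+.03],speed=.06); bot.move_straight([*src,H],speed=.2)
    s=bot.sense(); print("lifted width",s["grip_width"],"F",s["grip_force"],"fz",np.round(s["ft_force"],1))
    bot.move_ptp([*dst,H],quat(b2))
    bot.move_straight([*dst,zg+zrise+.025],speed=.2); bot.move_straight([*dst,zg+zrise+.0003],speed=.04)
    bot.hold(.2); s=bot.sense(); print("down fz",np.round(s["ft_force"],1),"pos",np.round(s["eef_pos"],4),"width",s["grip_width"])
    bot.command_gripper(rel); bot.move_straight([*dst,zg+zrise+.06],speed=.1); bot.move_straight([*dst,H],speed=.25)
    print("t",bot.sense()["clock"])
E
python3 - <<'E'
from h import *
z=np.load("side0.npz"); P=cloud("side",z["d"])
for nm,c,lo,hi in (("tumbler",(.4176,-.3246),.079,.09),("cupb",(.6444,.0908),.057,.068),("cupw",(.5888,.3001),.057,.068)):
    m=(np.hypot(P[...,0]-c[0],P[...,1]-c[1])<.05)&(P[...,2]>lo)&(P[...,2]<hi)
    q=P[m]; print(nm,len(q),(q.min(0)+q.max(0))/2,np.ptp(q,axis=0))
pick_place((.4176,-.3246),np.pi/2,.036,(.4081,.3219),np.pi/2)
E
```

```text
tumbler 103 [ 0.4174168  -0.32503259  0.08365819] [0.05918208 0.06328849 0.00920179]
cupb 189 [0.64371668 0.09136667 0.06082438] [0.06140104 0.06441071 0.0075965 ]
cupw 314 [0.58862105 0.30037914 0.06027654] [0.06172401 0.06274457 0.00647357]
j6 0.6990043968673931
j6 1.117753948203485
t 3.4083 descend f [ 0.  -0.1 -0.8] width 0.060077576258185585 force 42.473510781401274
lifted width 0.0597897799920128 F 43.57817668824282 fz [ 0.1 -0.4 -1.9]
down fz [-1.8 -1.3  4.8] pos [0.4082 0.3219 0.0416] width 0.059660316691542384
t 10.775
```

Both views agree within 1 mm and the tumbler is down. Next are the cups.

```bash
python3 - <<'E'
from h import *
a=np.radians(11.7); pick_place((.6442,.0910),a,.017,(.5819,-.3042),a)
a=np.radians(111.5); pick_place((.5888,.3002),a,.017,(.6352,-.0929),a)
im,d=cams.read_camera("top"); np.savez("top1.npz",im=im,d=d); cv2.imwrite("pics/top1.png",im[:,:,::-1])
P=cloud("top",d); Z=P[...,2]
for nm,c,h,lo in (("tumbler",(.4081,.3219),.09,.082),("blue",(.5819,-.3042),.067,.061),("white",(.6352,-.0929),.067,.061)):
    m=(np.hypot(P[...,0]-c[0],P[...,1]-c[1])<.05)&(Z>lo)&(Z<.12)
    if m.sum()>50: k=circ("top",m,h); print(nm,k,"err",k[0]-c)
    else: print(nm,"hidden")
E
```

```text
j6 0.23501122280225006
j6 0.8554560480937337
t 14.2083 descend f [0.8 0.3 0.1] width 0.060525762829807116 force 43.56476950293654
lifted width 0.06051766337215751 F 43.59775954973884 fz [-1.2 -0.2 -1.1]
down fz [-2.5  0.2  5.4] pos [ 0.5815 -0.3041  0.0227] width 0.0610182586763645
t 21.025
j6 1.4986051144620092
j6 0.8768612663561317
t 25.375 descend f [-0.3  0.8 -0. ] width 0.06014111884791569 force 43.57986286918276
lifted width 0.0607859715055106 F 43.67623661977632 fz [ 0.2 -0.7 -1.5]
down fz [-3.   0.4  5.8] pos [ 0.6348 -0.0928  0.0226] width 0.0603060271992382
t 32.175
tumbler (array([0.40952432, 0.32310922]), np.float64(0.0301743458233158), np.float64(0.0007854751914505694)) err [0.00142432 0.00120922]
blue (array([ 0.5816443 , -0.30341288]), np.float64(0.030079984886224598), np.float64(0.0007670559074616456)) err [-0.0002557   0.00078712]
white (array([ 0.63411431, -0.09152554]), np.float64(0.028759846762700863), np.float64(0.0012575952970903467)) err [-0.00108569  0.00137446]
```

View pics/top1.png

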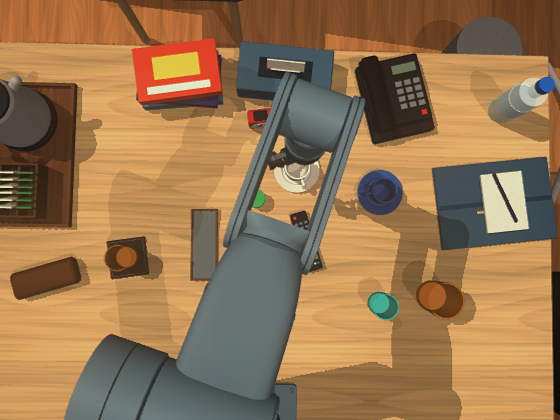

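The picture shows the tumbler on the coaster (121,258), the blue cup on its saucer (380,191) and the white cup on its saucer (297,170). All three are within 2 mm of centre. Now the remote.

```bash
python3 - <<'E'
from h import *
pick_place((.4557,-.1189),.301+np.pi/2,.0,(.443,.132),.013+np.pi/2,pre=.07,rel=.062)
bot.move_ptp([.169,-.523,.231],quat(np.pi/2)); bot.hold(.3)
for n in ("top","side"):
    im,d=cams.read_camera(n); np.savez(f"{n}2.npz",im=im,d=d); cv2.imwrite(f"pics/{n}2.png",im[:,:,::-1])
    P=cloud(n,d); Z=P[...,2]
    if n=="top":
        m=near(n,(205,244),55)&(Z>.017); print("remote",*rect(n,m,.025),"z",np.percentile(Z[m],[5,50,95]))
        for nm,c,h,lo in (("tumbler",(.4081,.3219),.09,.082),("blue",(.5819,-.3042),.067,.061),("white",(.6352,-.0929),.067,.061),("pot",(.5585,.0071),.039,.033)):
            m=(np.hypot(P[...,0]-c[0],P[...,1]-c[1])<.05)&(Z>lo)&(Z<.12); k=circ(n,m,h); print(nm,k[1],"err",k[0]-c,"ztop",np.percentile(Z[m],95))
        print("clock",*rect(n,near(n,(261,118),20)&(Z>.06),.071))
E
```

```text
j6 0.7770769665389516
j6 1.5362594984417322
t 35.35 descend f [-0.3 -0.6 -0.7] width 0.040778620690618994 force 41.31250083446503
lifted width 0.041116340368667244 F 40.770995020866394 fz [-0.3  0.2 -2. ]
down fz [-2.3 -1.   7.5] pos [0.4425 0.132  0.0054] width 0.04128722431534811
t 42.875
remote [0.44405609 0.13405531] (147.52194213867188, 43.95022964477539) 0.02539547555250765 z [0.02022461 0.02525601 0.03008604]
tumbler 0.03011082836616488 err [0.00137274 0.00132453] ztop 0.09400798803828417
blue 0.030151280624948994 err [-0.00034954  0.00110111] ztop 0.07009566804012268
white 0.030272675867857257 err [-0.00036174  0.00117071] ztop 0.07026758916393383
pot 0.021597289766178567 err [ 0.00019747 -0.00020812] ztop 0.04257743594734884
clock [0.75499237 0.00088078] (62.674583435058594, 37.39772415161133) -1.4557868079805782
```

View pics/side2.png

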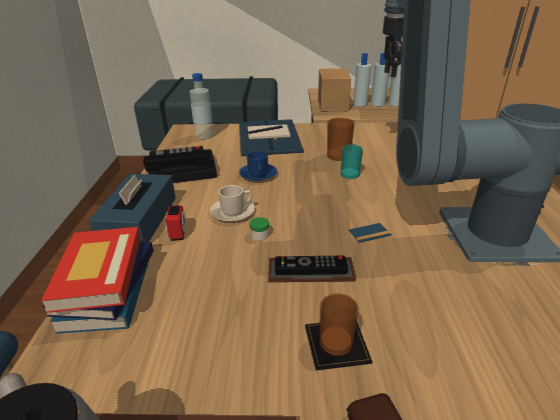

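The side view shows the blue cup (258,165) and white cup (232,200) upright on their saucers, and the tumbler upright on the coaster (337,330). The remote lies keys up in its rest (311,265), and the pot (259,228) and clock (176,222) have not moved.

```bash
python3 -c "
from rig import bot
print(bot.hand_in())"
```

```text
the job is handed in; nothing more can be done
None
```

The job is handed in: my last camera check put both cups, the glass and the remote within about 3 mm of their centres, with pot and clock unmoved; `hand_in()` returned no verdict.

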